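# Key and mount the grinding wheel on the lab grinder

## Task

Take the brass key from the rack and set it fully down in the slot beside the grinder spindle's nose, then fit the grinding wheel onto the nose and feel for its hidden keyway by turning it lightly, so that it slides down over the key and sits fully home and flat on the spindle's shoulder, with nothing held any more. Be gentle: lower the wheel home rather than letting it fall, never press the key or wheel onto the spindle or onto each other with more than about 25 N, and leave everything else on the bench where it is.

Things in the scene. Friction and masses are not known exactly. Their poses are not given: they have to be found in the camera images.
- grinder: White bench grinder, fixed: 170 x 170 mm housing with a round black top, 156 mm across and 60 mm above the table. Origin at the centre of its underside, on the spindle axis. A fixed steel spindle, 60 mm across, stands up from it.
- spindle_shoulder (a point): Centre of the spindle's flat top (the shoulder), 86 mm above the table. A round nose, 13 mm across and 30 mm tall, its last 5 mm tapered, rises from here. z up; x points from the axis to the key slot. The spindle is fixed and does not turn.
- slot_mouth (a point): Centre of the mouth of the key slot in the shoulder, 18 mm from the spindle axis along its x. The slot goes straight down 16 mm to a flat floor; it is 14 mm long in x (radially) and 12 mm wide in y, closed on all sides.
- key_center (a point): Centre of the loose brass key, upright: 12 mm in its x, 10 mm in its y, 36 mm tall; its lowest 3 mm are tapered as lead-in. Its upper 20 mm stick out of the rack: grip these across the y faces. In the slot its x lies along the slot's x (either way round) and, fully in, its upper 20 mm stand above the shoulder.
- rack: Aluminium rack, 120 mm (x) x 50 mm (y) x 26 mm tall, origin at the centre of its underside. The key stands in its middle hole, 16 mm deep and 1 mm wider than the key.
- wheel_center (a point): On the axis of the loose grinding wheel (about 0.55 kg), 33 mm above its underside. Terracotta rim 100 mm across, 4 to 26 mm up; flat aluminium top 37 mm up; on it a black boss up to 66 mm above the underside, 44 mm in x, 30 mm in y: grip the boss across its y faces. A red line on top marks the wheel's x.
- wheel_under (a point): Centre of the wheel's flat underside, on the table at the start, on the shoulder when home. Here a steel bush has a blind bore for the nose (15 mm wide, 34 mm deep) and, open to it, a keyway 12 mm wide, 22 mm deep, reaching 27 mm from the axis. The bush is clamped at an unknown angle: the keyway lies up to 20 degrees either way from the wheel's x (the red line).
- key_stop (a point): Point on the spindle axis 20 mm above the shoulder, level with the top of the seated key. With the bore on the nose the wheel's underside rests here, on the key, until the wheel is turned so that the keyway meets the key (about 3 degrees of play either way); then it can slide down the last 20 mm.
- mug: Bystander, leave alone: white mug, 76 mm across, 92 mm tall; origin at the centre of its underside
- amber: Bystander, leave alone: amber bottle, 52 mm across, 115 mm tall; origin at the centre of its underside
- dropper: Bystander, leave alone: white bottle, 44 mm across, 100 mm tall; origin at the centre of its underside
- jar1: Bystander, leave alone: clear jar with white lid, 60 mm across, 55 mm tall; origin at the centre of its underside
- jar2: Bystander, leave alone: clear jar with blue lid, 60 mm across, 55 mm tall; origin at the centre of its underside
- model: Bystander, leave alone: plaster dental arch model, 50 x 58 x 28 mm; origin at the centre of its underside
- brush: Bystander, leave alone: small brush with red handle, 160 mm long, lying flat; origin at the centre of its underside
- dowel: Bystander, leave alone: round dark dowel, 10 mm across, 30 mm tall, standing in the rack hole 38 mm along the rack's +x from the key; a spare, not used; origin at the centre of its underside
There are look-alikes about, which are no part of the job. What is shaped like the part that bears wheel_center but blue or turquoise is not meant. What is shaped like the grinder but green is not meant.

How it is judged:
On the way, in this order (a step that is already met when the one before it is completed fails the run):
1. the key stands fully in the slot, let go (horizontal distance between key_center and slot_mouth below 0.005 m and z of key_center in the frame of spindle_shoulder between -0.001 and 0.0045 m and angle between key_center's own z axis and vertical below 0.25 rad and contact force between the fingers and key below 0.2 N), for 0.2 s.
2. the wheel is fully home over the key (horizontal distance between key_center and slot_mouth below 0.005 m and z of key_center in the frame of spindle_shoulder between -0.001 and 0.0045 m and angle between key_center's own z axis and vertical below 0.25 rad and horizontal distance between wheel_under and spindle_shoulder below 0.004 m and z of wheel_under in the frame of spindle_shoulder below 0.0025 m and angle between wheel_under's own z axis and vertical below 0.05 rad), for 0.2 s.
At the end, for the whole second after the job is handed in: The key stands in the slot (centre within 5 mm of the slot's middle sideways, fully down to within 2.5 mm, upright); the wheel's underside lies on the shoulder (within 2.5 mm), its axis within 4 mm of the spindle's, level within 3 degrees; both at rest and released (all of step 2 and linear speed of each of wheel, key below 0.01 m/s and contact force between the fingers and wheel below 0.2 N); the robot touches nothing.
It fails at once if the key is pressed against the spindle with more than 30 N (contact force between key and spindle above 30 N).
It fails at once if the wheel is pressed on the key with more than 30 N (contact force between wheel and key above 30 N).
It fails at once if the wheel is pressed on the spindle with more than 30 N (contact force between wheel and spindle above 30 N).
It fails at once if a bystander is moved by more than 25 mm (distance of any of mug, amber, dropper, jar1, jar2, model, brush, dowel from where it was at the start of the episode above 0.025 m).
It also fails if it takes over 72 s, if anything falls off the work surface, if the arm or the gripper's body presses on something with over 40 N, if the wrist force passes 120 N, or if a joint passes its speed limit or range.

## Robot

A 6-joint arm with a two-finger parallel gripper is mounted at the origin on the work surface. World frame = base frame: x ahead of the robot, y to its left, z up, the work surface at z = 0. Lengths are in m, angles in rad, forces in N, time in s.
With the tool pointing down it reaches from about 0.3 to 0.875 m from the base axis. Payload 6.4 kg.
Tool frame: the origin (TCP) lies between the finger pads; the fingertips stand 25 mm ahead of it and the grasp point (between the pads) lies 6 mm ahead of it; z points along the fingers, y is the line along which they close (so a half turn about z gives the same grasp; the last joint's range is limited). The gripper opens to 85 mm and grips with 20 to 120 N. Pads are 22 mm wide; open, the fingers measure 114 mm over their backs; the gripper's body (76 mm by 85 mm) begins 54 mm behind the grasp point. The pads swing forward as they close: fully open they stand 13 mm farther back than shut.
Start: joints at [1.084, 0.181, 1.607, -0, 1.354, -0.206], TCP at [0.159, 0.552, 0.256] pointing down, gripper open.
Joint ranges: [-2.99, 2.99], [-0.89, 2.07], [0.3, 2.58], [-1.14, 4.28], [0, 2.63], [-3.12, 3.12]. Speed limits (rad/s): [2.57, 2.57, 3.01, 3.14, 3.14, 3.14].

## Interface

Orientations are given as a unit quaternion [w, x, y, z].
In Python, from bench import ctrl gives the robot as it stands.
- The arm moves only by the tool servo_tool, never from a script. Its argument "series" is text: rows parted by semicolons, each of 7 numbers parted by spaces: the gripper command: -1 is fully open, 1 is shut, values between are in proportion, then the shift along the tool's x, y, z in m, then the turn, a rotation vector about the tool's x, y, z in degrees. A call has 1 to 12 rows; each row is the pose to reach, as a shift and turn from the pose commanded when the call began, along the tool's axes at that moment; what a row does not reach only later rows make up. A row lasts 1/12 s, in which the tool goes at most 41.7 mm and 7.16 degrees, less where a joint would pass 70% of its speed; a pose out of reach is approached as far as the arm can. A call with a gripper value outside its range is refused whole. The fingers move at their own pace and stop on an object; the grip force is fixed at half the most. Time passes only in rows, so rows that repeat a pose let the fingers close. It gives the time, the measured TCP pose, the force, the opening and the grip force at its end, in the units of the state.
- ctrl.get_obs(): the state, without advancing time (a new reading comes with each control period).
- ctrl.camera(name): name is "scene" or "top" or "wrist"; returns a dict with "img" (384x512x3 uint8, red, green, blue), "z_map" (384x512 float32, m along the optical axis (not along the pixel's ray), 0 where there is no reading), "fovy" (degrees; the focal length in pixels is half the picture's height over the tangent of half this angle, whatever the lens; pixels are square), "cx", "cy" (the principal point, pixels), "extrinsics" (4x4, takes a point from camera to world coordinates); the wrist camera has in their place "T_tool_cam" (4x4, takes a point from camera to tool coordinates, whose origin is the TCP and whose axes are the flange's). Camera axes: x right, y down, z forward; pixel columns grow to the right and rows downward; lengths in m; the calibration is good to about 2 mm. The wrist camera is an equidistant fisheye: a pixel r from the principal point sees the ray r / f radians off the axis. A picture is of the moment at which its call begins: read the wrist's pose just before it.
- ctrl.hand_in(): hands the job in; it is judged then, once.
The state is a dict: "time_s": time; "q": joint angles; "dq": joint speeds; "joint_efforts": joint torques, N m; "eef_pos": TCP position; "eef_rot": TCP orientation; "wrist_force": force on the tool from outside, world axes, zero at the start; "torque": the same for the moment, N m; "opening": opening from 0.0 (shut) to 1.0 (fully open); "grasp_force": force on a finger pad.
Only numpy, scipy, OpenCV 4.12 (cv2) and the standard library are available. Lean on these libraries where they do the work, as an engineer would, in place of code of your own. Each camera call takes 0.05 s, during which the arm holds its last target. There are 200 camera calls.

## Working session

There is one attempt and no reset: what is moved stays moved. The work goes in short steps, Python scripts to look and compute and a tool call to move; the robot and the scene stay as the last step left them, time stands still between calls to the robot, and variables do not carry over. Pictures are saved under pics/ and viewed, at most 10 in all, crops included, and the job is handed in when it is done.

Besides the shell and the picture viewer there is one more tool, called after "Request:" as name(argument=value, ...), one argument or row to a line, values as JSON. servo_tool: Moves the arm, as the interface text tells. Its arguments: {"type":"object","properties":{"series":{"type":"string"}},"required":["series"]}

```bash
ls; mkdir -p pics; cat > h.py <<'E'
import numpy as np, cv2
from bench import ctrl
def world(c):
    img,z=c["img"],c["z_map"]; h,w=z.shape
    f=h/2/np.tan(np.radians(c["fovy"])/2)
    u,v=np.meshgrid(np.arange(w),np.arange(h))
    p=np.stack([(u-c["cx"])/f*z,(v-c["cy"])/f*z,z],-1)
    E=np.array(c["extrinsics"]); return p@E[:3,:3].T+E[:3,3]
E
python3 - <<'E'
from h import *
o=ctrl.get_obs(); print(o)
for n in("top","scene"):
    c=ctrl.camera(n); np.savez(n+".npz",**c); cv2.imwrite(f"pics/{n}0.png",c["img"][...,::-1]); print(n,c["fovy"],c["cx"],c["cy"],np.round(c["extrinsics"],3).tolist())
E
```

```text
pics
{'time_s': 0.0, 'q': array([ 1.08371479e+00,  1.81521115e-01,  1.60799196e+00, -6.64809731e-06,
        1.35380194e+00, -2.06297997e-01]), 'dq': array([ 0.00086652, -0.00198966, -0.00053282,  0.00097756,  0.00011565,
        0.00176351]), 'joint_efforts': array([ 1.35185375e-03, -4.44859314e+01, -3.51339519e+01, -5.12455699e-05,
        9.43737512e-03,  1.80097720e-05]), 'eef_pos': array([0.15908145, 0.55203382, 0.25540307]), 'eef_rot': array([-2.89564302e-04,  1.39930278e-01,  9.90160985e-01, -8.11043272e-04]), 'wrist_force': array([-0.32032672, -0.21253534,  0.19770565]), 'torque': array([ 0.03327117, -0.07532159,  0.0028046 ]), 'grasp_force': 0.0, 'opening': 0.9988859278701259}
top 53.4936341417923 260.5518924696939 186.5377102712907 [[0.024, -0.988, 0.15, 0.366], [-1.0, -0.021, 0.022, 0.028], [-0.018, -0.15, -0.988, 1.226], [0.0, 0.0, 0.0, 1.0]]
scene 51.6901692621415 257.9697630122174 189.79875008087873 [[0.613, 0.442, -0.654, 1.254], [0.79, -0.361, 0.496, -0.497], [-0.017, -0.821, -0.571, 0.707], [0.0, 0.0, 0.0, 1.0]]
```

View pics/top0.png

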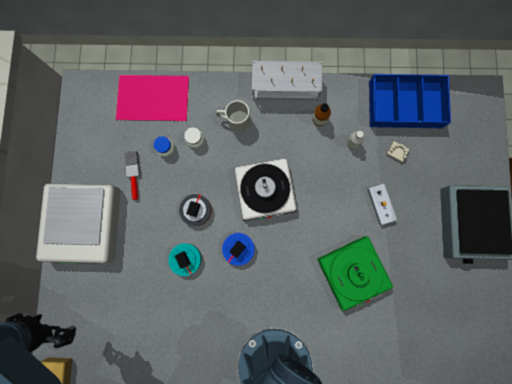

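View pics/scene0.png

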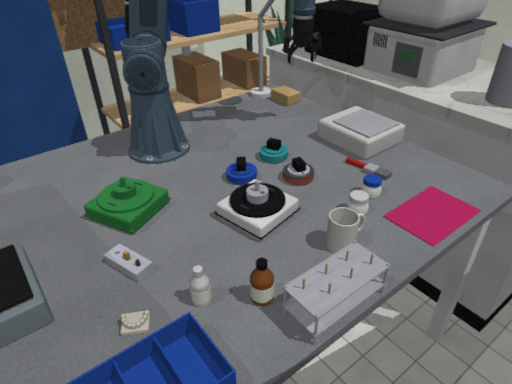

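The top view shows the grinder at about (265,188), the terracotta wheel at (195,209) with its boss and red line, and the rack at (382,205). The blue wheel (238,249), turquoise wheel (184,260) and green grinder (356,273) are decoys. Next I'll measure the three parts and zoom in.

```bash
python3 - <<'E'
from h import *
c=dict(np.load("top.npz")); W=world(c); img=c["img"]
def crop(u,v,r,s): return cv2.resize(img[v-r:v+r,u-r:u+r,::-1],(s,s),interpolation=cv2.INTER_CUBIC)
cv2.imwrite("pics/m.png",np.hstack([crop(265,188,16,266),crop(195,209,20,266),crop(382,205,24,266)]))
hsv=cv2.cvtColor(img,cv2.COLOR_RGB2HSV)
def roi(u,v,r):
    m=np.zeros(img.shape[:2],bool); m[v-r:v+r,u-r:u+r]=1; return m
R=roi(265,188,25)
for lo,hi in((.080,.094),(.054,.066),(.110,.120)):
    m=R&(W[...,2]>lo)&(W[...,2]<hi); P=W[m]
    if m.sum()>2:
        (x,y),r=cv2.minEnclosingCircle(P[:,:2].astype(np.float32)); print("grinder",lo,m.sum(),P.mean(0).round(4),(round(x,4),round(y,4)),round(r,4))
R=roi(195,209,22)
for lo,hi in((.022,.030),(.033,.042),(.060,.072)):
    m=R&(W[...,2]>lo)&(W[...,2]<hi); P=W[m].astype(np.float32)
    if m.sum()>2: print("wheel",lo,m.sum(),P.mean(0).round(4),[np.round(a,4) for a in cv2.minEnclosingCircle(P[:,:2])],cv2.minAreaRect(P[:,:2]*1000))
R=roi(382,205,26)
for lo,hi in((.020,.030),(.038,.055)):
    m=R&(W[...,2]>lo)&(W[...,2]<hi); P=W[m].astype(np.float32)
    if m.sum()>2: print("rack",lo,m.sum(),P.mean(0).round(4),cv2.minAreaRect(P[:,:2]*1000))
for n,(u,v) in dict(rack=(382,205)).items():
    k=R&(hsv[...,1]>90)&(hsv[...,0]<30)&(W[...,2]>.02); print("brass",k.sum(),W[k].mean(0),W[k][:,2].max())
    d=R&(hsv[...,2]<70)&(W[...,2]>.02); print("dark",d.sum(),W[d].mean(0))
E
```

```text
grinder 0.08 273 [0.5383 0.0404 0.0863] (0.5397, 0.0407) 0.0302
grinder 0.054 1626 [0.5381 0.0404 0.0602] (0.5424, 0.0384) 0.0977
grinder 0.11 12 [0.5387 0.0406 0.1142] (0.5392, 0.0409) 0.0056Traceback (most recent call last):
  File "<stdin>", line 16, in <module>
cv2.error: OpenCV(4.12.0) /io/opencv/modules/imgproc/src/shapedescr.cpp:201: error: (-215:Assertion failed) count >= 0 && (depth == CV_32F || depth == CV_32S) in function 'minEnclosingCircle'
```

View pics/m.png

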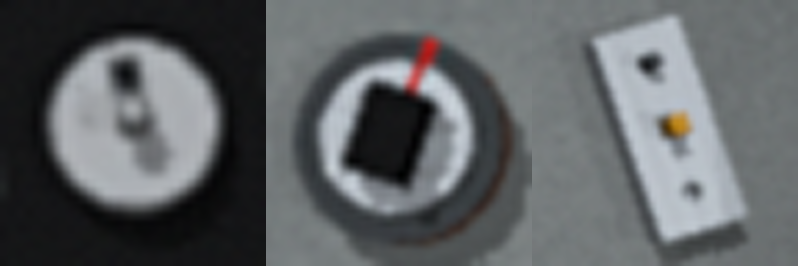

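The crops show the slot just above the nose and slightly left, so it points along world +x with a little +y. The red line points up and to the right. The brass key sits mid-rack, with the dowel to its upper left and an empty hole to its lower right.

```bash
python3 - <<'E'
from h import *
c=dict(np.load("top.npz")); W=world(c).astype(np.float32); img=c["img"]
hsv=cv2.cvtColor(img,cv2.COLOR_RGB2HSV)
def roi(u,v,r):
    m=np.zeros(img.shape[:2],bool); m[v-r:v+r,u-r:u+r]=1; return m
f=192/np.tan(np.radians(c["fovy"])/2);E=c["extrinsics"]
def plane(m,h): # rays of pixels onto plane
    v,u=np.nonzero(m); d=np.stack([(u-c["cx"])/f,(v-c["cy"])/f,np.ones(len(u))],-1)@E[:3,:3].T
    return (E[:3,3]+d*((h-E[2,3])/d[:,2:]))[:,:2].astype(np.float32)
S=roi(265,188,11)&(W[...,2]<.082)&(np.hypot(W[...,0]-.538,W[...,1]-.040)<.027)
print("slot depth px",S.sum(),W[S].mean(0) if S.any() else 0)
S=roi(265,186,10)&(hsv[...,2]<75)&(np.hypot(*(plane(roi(0,0,0)|True,.086)-[.538,.0404]).T).reshape(384,512)<.026)
print("slot dark",S.sum(),plane(S,.086).mean(0),cv2.minAreaRect(plane(S,.086)*1000))
R=roi(195,209,22)
for lo,hi in((.022,.030),(.033,.042),(.060,.072)):
    m=R&(W[...,2]>lo)&(W[...,2]<hi); P=W[m]
    if m.sum()>2: print("wheel",lo,m.sum(),P.mean(0).round(4),[np.round(a,4) for a in cv2.minEnclosingCircle(P[:,:2].copy())],cv2.minAreaRect(P[:,:2]*1000))
r=R&(hsv[...,1]>150)&((hsv[...,0]<8)|(hsv[...,0]>172))&(hsv[...,2]>120); p=plane(r,.037); print("red",r.sum(),p.mean(0),np.degrees(np.arctan2(*cv2.fitLine(p,2,0,.01,.01)[[1,0],0])),W[r][:,2].mean())
R=roi(382,205,26)
for lo,hi in((.020,.030),(.038,.055)):
    m=R&(W[...,2]>lo)&(W[...,2]<hi); P=W[m]
    if m.sum()>2: print("rack",lo,m.sum(),P.mean(0).round(4),cv2.minAreaRect(P[:,:2]*1000))
k=R&(hsv[...,1]>90)&(hsv[...,0]<30)&(W[...,2]>.02); print("brass",k.sum(),W[k].mean(0),np.sort(W[k][:,2])[-5:],W[k&(W[...,2]>.04)].mean(0))
d=R&(hsv[...,2]<70)&(W[...,2]>.02); print("dark",d.sum(),W[d].mean(0))
c=ctrl.camera("wrist"); cv2.imwrite("pics/w0.png",c["img"][...,::-1]); print(c["fovy"],c["cx"],c["cy"],np.round(c["T_tool_cam"],4).tolist())
E
```

```text
slot depth px 16 [0.5493457  0.04295383 0.07328683]
slot dark 11 [0.55141884 0.04259447] ((549.3993530273438, 42.009307861328125), (25.221895217895508, 6.480678081512451), 10.609554290771484)
wheel 0.022 186 [0.4682 0.2589 0.0282] [array([0.47  , 0.2611]), np.float64(0.0505)] ((470.32232666015625, 260.7726135253906), (99.93913269042969, 96.63505554199219), 51.8409423828125)
wheel 0.033 267 [0.4678 0.26   0.0364] [array([0.4694, 0.2611]), np.float64(0.0494)] ((466.78363037109375, 263.77838134765625), (84.82151794433594, 89.22628784179688), 83.54537200927734)
wheel 0.06 145 [0.4699 0.2604 0.0661] [array([0.4696, 0.2593]), np.float64(0.0247)] ((469.97869873046875, 260.7414855957031), (29.930505752563477, 43.496192932128906), 73.40814208984375)
red 9 [0.5096434  0.24845849] -26.894133 0.16482197
rack 0.02 550 [ 0.5015 -0.3292  0.0258] ((501.9811096191406, -329.94549560546875), (119.91387176513672, 51.865386962890625), 18.443252563476562)
rack 0.038 26 [ 0.5156 -0.3251  0.0441] ((519.5394287109375, -323.57110595703125), (47.99953079223633, 11.63426685333252), 18.397192001342773)
brass 14 [ 0.5005929  -0.32824126  0.04439006] [0.04731003 0.04785277 0.04883379 0.04920045 0.05091938] [ 0.5010059  -0.32790855  0.04639616]
dark 4 [ 0.4924515  -0.22951758  0.3336187 ]
65.70646984690485 253.16914818022715 196.56881305624884 [[-0.0004, -0.9624, -0.2715, 0.0688], [1.0, -0.0001, -0.0011, 0.0005], [0.001, -0.2715, 0.9624, -0.1182], [0.0, 0.0, 0.0, 1.0]]
```

```bash
cat >> h.py <<'E'
from scipy.spatial.transform import Rotation as R_
def pose():
    o=ctrl.get_obs(); q=np.array(o["eef_rot"]); return o["eef_pos"],R_.from_quat(q[[1,2,3,0]])
def go(x,y,z,yaw):
    "shift (mm) and turn (deg) to a TCP point with the tool down and its y axis at yaw (deg)"
    p,R=pose(); a=np.radians(yaw); yt=[np.cos(a),np.sin(a),0]; zt=[0,0,-1]
    T=R_.from_matrix(np.column_stack([np.cross(yt,zt),yt,zt]))
    print("go",(R.inv().apply(np.array([x,y,z])-p)).round(4),np.degrees((R.inv()*T).as_rotvec()).round(2))
def st():
    o=ctrl.get_obs();p,R=pose(); Y=R.as_matrix()[:,1]; print(round(o["time_s"],2),p.round(4),"yaw",round(np.degrees(np.arctan2(Y[1],Y[0])),2),"tilt",R.as_matrix()[:2,2].round(4),"F",o["wrist_force"].round(2),o["torque"].round(2),"op",round(o["opening"],3),"g",round(o["grasp_force"],1))
def wrist():
    p,R=pose(); c=ctrl.camera("wrist"); h,w=c["z_map"].shape; f=h/2/np.tan(np.radians(c["fovy"])/2)
    u,v=np.meshgrid(np.arange(w),np.arange(h)); a=u-c["cx"]; b=v-c["cy"]; r=np.hypot(a,b)+1e-9; s=np.sin(r/f)/r
    T=np.array(c["T_tool_cam"]); d=R.apply((np.stack([a*s,b*s,np.cos(r/f)],-1)@T[:3,:3].T).reshape(-1,3)).reshape(h,w,3)
    o=p+R.apply(T[:3,3]); zc=c["z_map"]/np.cos(r/f)
    return c["img"],d,o,o+d*zc[...,None]   # image, rays, camera centre, world points
def plane(d,o,h): return (o+d*((h-o[2])/d[...,2:]))[...,:2].astype(np.float32)
E
python3 -c "
from h import *
st(); go(.54,.042,.18,-80)"
```

```text
0.15 [0.1592 0.5522 0.2556] yaw 73.91 tilt [-0.0006 -0.0012] F [-0.25  0.34 -0.03] [0.01 0.01 0.04] op 1.0 g 0.0
go [-0.5073 -0.3845  0.0759] [-5.0000e-02  9.0000e-02  1.5391e+02]
```

Request:
servo_tool(
  series="-1 -0.507 -0.3845 0.03 0 0 153.9;-1 -0.507 -0.3845 0.03 0 0 153.9;-1 -0.507 -0.3845 0.03 0 0 153.9;-1 -0.507 -0.3845 0.03 0 0 153.9;-1 -0.507 -0.3845 0.03 0 0 153.9;-1 -0.507 -0.3845 0.03 0 0 153.9;-1 -0.507 -0.3845 0.03 0 0 153.9;-1 -0.507 -0.3845 0.03 0 0 153.9;-1 -0.507 -0.3845 0.03 0 0 153.9;-1 -0.507 -0.3845 0.03 0 0 153.9;-1 -0.507 -0.3845 0.03 0 0 153.9;-1 -0.507 -0.3845 0.03 0 0 153.9",
)

```text
time_s: 1.15
eef_pos: [0.4588, 0.1503, 0.2327]
eef_rot: [0.0, 0.779, 0.627, 0.0]
wrist_force: [0.6, 0.2, 0.8]
opening: 1.002
grasp_force: 0.0
```

```bash
python3 -c "
from h import *
st(); go(.54,.042,.18,-80)"
```

```text
1.15 [0.4588 0.1503 0.2327] yaw -12.4 tilt [0.0003 0.0002] F [0.58 0.16 0.8 ] [-0.01 -0.01 -0.  ] op 1.002 g 0.0
go [-0.0884  0.1025  0.0527] [ 0.00e+00 -2.00e-02  6.76e+01]
```

Request:
servo_tool(
  series="-1 -0.088 0.1025 0.05 0 0 67.5;-1 -0.088 0.1025 0.05 0 0 67.5;-1 -0.088 0.1025 0.05 0 0 67.5;-1 -0.088 0.1025 0.05 0 0 67.5;-1 -0.088 0.1025 0.05 0 0 67.5;-1 -0.088 0.1025 0.05 0 0 67.5;-1 -0.088 0.1025 0.05 0 0 67.5;-1 -0.088 0.1025 0.05 0 0 67.5;-1 -0.088 0.1025 0.05 0 0 67.5;-1 -0.088 0.1025 0.05 0 0 67.5;-1 -0.088 0.1025 0.05 0 0 67.5;-1 -0.088 0.1025 0.05 0 0 67.5",
)

```text
time_s: 2.15
eef_pos: [0.5398, 0.0448, 0.1825]
eef_rot: [-0.0, 0.996, 0.092, -0.0]
wrist_force: [-0.1, -0.6, -0.1]
opening: 0.997
grasp_force: 0.0
```

```bash
python3 - <<'E'
from h import *
st(); img,d,o,W=wrist(); np.savez("w1.npz",img=img,d=d,o=o,W=W); cv2.imwrite("pics/w1.png",img[...,::-1])
m=(W[...,2]>.083)&(W[...,2]<.089)&(np.hypot(W[...,0]-.54,W[...,1]-.04)<.04)
print(m.sum(),W[m].mean(0),cv2.minEnclosingCircle(W[m][:,:2].astype(np.float32)))
P=plane(d,o,.086); rr=np.hypot(P[...,0]-.538,P[...,1]-.0404)
s=(rr<.027)&(W[...,2]<.081); print("slot",s.sum(),plane(d[s],o,.086).mean(0),cv2.minAreaRect(plane(d[s],o,.086)*1000),W[s][:,2].min())
t=(rr<.027)&(W[...,2]>.113); print("nose",t.sum(),W[t].mean(0),cv2.minEnclosingCircle(W[t][:,:2].astype(np.float32)))
E
```

```text
2.15 [0.5398 0.0448 0.1825] yaw -79.42 tilt [-0.0004  0.0001] F [-0.11 -0.63 -0.05] [-0.02  0.01  0.02] op 0.997 g 0.0
3991 [0.54084415 0.04191177 0.08647692] ((0.5403931140899658, 0.0416865348815918), 0.030592352151870728)
slot 248 [0.55834526 0.04515195] ((558.2808837890625, 45.28828430175781), (11.431294441223145, 11.182565689086914), 10.597057342529297) 0.06936988448134931
nose 209 [0.54616401 0.04294384 0.12956968] ((0.5709895491600037, 0.04943687841296196), 0.03715718165040016)
```

View pics/w1.png

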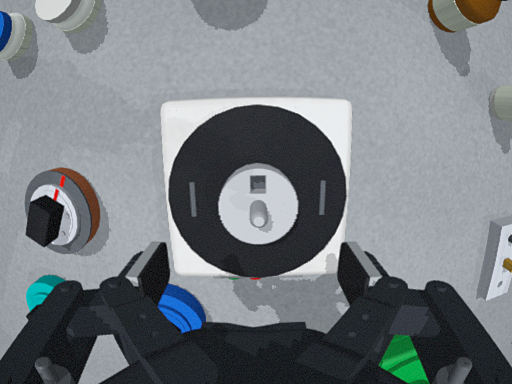

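The wrist view has the slot at about (258,184), the shoulder centred near (258,204) with the nose leaning at (259,213), and the housing squared with the picture. I'll refine the shoulder and slot from these.

```bash
python3 - <<'E'
from h import *
z=np.load("w1.npz"); img,d,o,W=z["img"],z["d"],z["o"],z["W"]
g=cv2.cvtColor(img,cv2.COLOR_RGB2GRAY); P=plane(d,o,.086)
print(g[170:200:2,240:278:2])
m=(g>110).astype(np.uint8); m[:, :200]=0; m[:,320:]=0; m[:155]=0; m[255:]=0
n,l,s,ce=cv2.connectedComponentsWithStats(m); k=l==l[190,235]
c=max(cv2.findContours(k.astype(np.uint8),0,1)[0],key=cv2.contourArea)[:,0]
e=P[c[:,1],c[:,0]]; A=np.c_[2*e,np.ones(len(e))]; q=np.linalg.lstsq(A,(e**2).sum(1),rcond=None)[0]; print("shoulder fit",q[:2],np.sqrt(q[2]+q[0]**2+q[1]**2))
s=np.zeros_like(k); s[174:195,246:272]=g[174:195,246:272]<150
p=P[s]; r=cv2.minAreaRect(p*1000); print("slot",s.sum(),p.mean(0),r)
print("yaw",np.degrees(np.arctan2(r[0][1]/1000-q[1],r[0][0]/1000-q[0])))
hm=(W[...,2]>.05)&(W[...,2]<.07)&(g>130)&(np.hypot(W[...,0]-.54,W[...,1]-.04)<.13); print(cv2.minAreaRect(P[hm]*1000))
E
```

```text
[[138 136 147 175 198 200 201 209 208 208 209 211 209 209 203 193 144 139
  138]
 [163 196 203 198 201 200 200 209 208 206 207 209 209 208 209 209 209 204
  164]
 [201 202 201 201 201 201 202 203 207 214 211 211 209 210 209 207 210 208
  209]
 [201 201 200 200 203 120  90  91  75  76  82  77  78 187 209 207 208 208
  208]
 [200 200 200 201 203 114  73  72  77  74  73  72  76 192 211 211 207 209
  208]
 [198 199 201 202 204 119  77  67  75  73  73  73  73 191 208 209 209 206
  205]
 [199 199 202 200 202 119  76  98  71  71 103  95  76 191 209 209 209 206
  207]
 [200 201 199 199 204 117  71 103 100 100  99 100  96 190 209 205 210 209
  209]
 [199 200 199 200 203 120  66 100 101  98 104 103 100 191 209 208 206 208
  208]
 [200 201 199 198 201 140  76  83 114 107 109 110 109 190 208 208 208 208
  208]
 [201 199 200 200 202 147 108 140 139 140 144 143 142 187 207 206 206 207
  208]
 [199 199 200 199 196 150 138 136 134 135 131 138 136 190 209 207 208 207
  207]
 [198 200 200 207 210 207 208 206 207 207 209 208 208 208 207 207 207 208
  208]
 [200 200 200 200 200 207 208 209 207 208 205 206 209 206 206 207 208 207
  207]
 [200 201 199 199 199 199 200 201 203 209 208 206 207 206 207 206 206 206
  207]]
shoulder fit [0.54149165 0.04193967] 0.030900271384545475
slot 276 [0.55823344 0.04530512] ((558.27197265625, 45.30104064941406), (12.955286026000977, 11.17193603515625), 10.556436538696289)
yaw 11.327353847471736
((550.7559814453125, 43.740570068359375), (139.48069763183594, 139.09909057617188), 11.373523712158203)
```

```bash
python3 -c "
from h import *
st(); go(.487,-.335,.145,-71.6)"
```

```text
2.2 [0.5398 0.0448 0.1826] yaw -79.41 tilt [-0.0004  0.0001] F [0.01 0.9  0.34] [ 0.06 -0.03 -0.01] op 1.002 g 0.0
go [-0.1217  0.3637  0.0376] [-0.01  0.02 -7.81]
```

Request:
servo_tool(
  series="-1 -0.122 0.3637 0 0 0 -7.8;-1 -0.122 0.3637 0 0 0 -7.8;-1 -0.122 0.3637 0 0 0 -7.8;-1 -0.122 0.3637 0 0 0 -7.8;-1 -0.122 0.3637 0 0 0 -7.8;-1 -0.122 0.3637 0 0 0 -7.8;-1 -0.122 0.3637 0 0 0 -7.8;-1 -0.122 0.3637 0 0 0 -7.8;-1 -0.122 0.3637 0.038 0 0 -7.8;-1 -0.122 0.3637 0.038 0 0 -7.8;-1 -0.122 0.3637 0.038 0 0 -7.8;-1 -0.122 0.3637 0.038 0 0 -7.8",
)

```text
time_s: 3.2
eef_pos: [0.485, -0.3354, 0.1435]
eef_rot: [-0.001, 0.987, 0.158, -0.001]
wrist_force: [0.2, 0.8, 0.2]
opening: 1.002
grasp_force: 0.0
```

```bash
python3 - <<'E'
from h import *
st(); img,d,o,W=wrist(); np.savez("w2.npz",img=img,d=d,o=o,W=W); cv2.imwrite("pics/w2.png",img[...,::-1])
hsv=cv2.cvtColor(img,cv2.COLOR_RGB2HSV); near=np.hypot(W[...,0]-.5,W[...,1]+.33)<.09
k=(hsv[...,1]>110)&(hsv[...,0]>8)&(hsv[...,0]<35)&near; v,u=np.nonzero(k); print("brass",k.sum(),u.min(),u.max(),v.min(),v.max())
P=plane(d,o,.046); t=k&(W[...,2]>.0435); print("top",t.sum(),P[t].mean(0),cv2.minAreaRect(P[t]*1000),np.percentile(W[t][:,2],[5,50,95]))
r=near&(W[...,2]>.022)&(W[...,2]<.029); Q=plane(d,o,.026)[r]; print("rack",r.sum(),cv2.minAreaRect(Q*1000))
E
```

```text
3.2 [ 0.485  -0.3354  0.1435] yaw -71.8 tilt [-0.0018  0.0022] F [0.24 0.75 0.22] [ 0.04  0.01 -0.06] op 1.002 g 0.0
brass 341 23 510 171 383
top 294 [ 0.45421007 -0.3412528 ] ((361.4319763183594, -400.9792785644531), (330.9361267089844, 791.53564453125), 18.326025009155273) [0.04547445 0.04691648 0.22329616]
rack 8201 ((501.9560241699219, -329.54718017578125), (120.80813598632812, 50.49756622314453), 18.009384155273438)
```

View pics/w2.png

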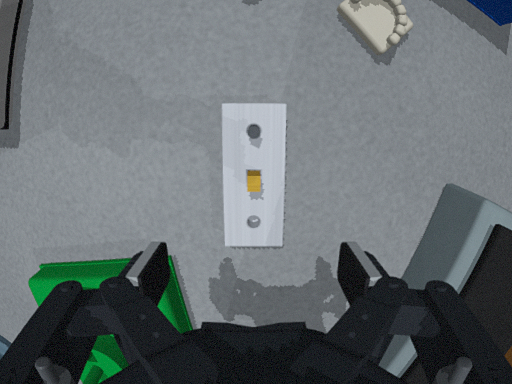

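The key is at about (254,181), with the dowel above it at (254,131) and the empty hole below at (254,222). The tool is aligned with the rack.

```bash
python3 - <<'E'
from h import *
z=np.load("w2.npz"); img,d,o,W=z["img"],z["d"],z["o"],z["W"]
hsv=cv2.cvtColor(img,cv2.COLOR_RGB2HSV); k=np.zeros(hsv.shape[:2],bool); k[165:196,242:268]=(hsv[165:196,242:268,1]>90)
P=plane(d,o,.046); v,u=np.nonzero(k); print(k.sum(),u.min(),u.max(),v.min(),v.max(),np.bincount(v)[165:196])
print(hsv[168:196,255,2], W[168:196,255,2].round(3))
t=k&(hsv[...,2]>0)&(W[...,2]>.0445); p=P[t]; print(t.sum(),p.mean(0),cv2.minAreaRect(p*1000))
go(.501,-.3295,.05,-71.8)
E
```

```text
268 247 260 171 191 [ 0  0  0  0  0  0 12 12 12 12 12 13 13 13 14 14 14 14 14 14 13 12 12 12
 12 12 12]
[199 174 122 122 129 122 122 127 182 183 181 185 186 193 191 191 194 190
 185 186 191 186 188 178 160 161 160 158] [0.026 0.026 0.025 0.03  0.033 0.038 0.04  0.043 0.047 0.047 0.047 0.046
 0.047 0.047 0.047 0.047 0.046 0.047 0.047 0.047 0.046 0.047 0.047 0.046
 0.028 0.028 0.026 0.028]
213 [ 0.50235903 -0.32930067] ((503.8341369628906, -328.87017822265625), (15.247987747192383, 9.687667846679688), 18.20475196838379)
go [ 0.0161 -0.      0.0944] [-0.08  0.01  0.07]
```

```bash
python3 - <<'E'
from h import *
z=np.load("w2.npz"); img,d,o,W=z["img"],z["d"],z["o"],z["W"]
hsv=cv2.cvtColor(img,cv2.COLOR_RGB2HSV); P=plane(d,o,.0465)
k=np.zeros(hsv.shape[:2],bool); k[165:196,242:268]=(hsv[165:196,242:268,1]>90)&(hsv[165:196,242:268,2]>160)
p=P[k]; r=cv2.minAreaRect(p*1000); print(k.sum(),p.mean(0),r)
tp=np.array([.485,-.3354]); a=np.radians(18.2); x=np.array([np.cos(a),np.sin(a)]); y=np.array([np.sin(a),-np.cos(a)])
c=np.array(r[0])/1000; print("key in tool",(c-tp)@x,(c-tp)@y)
E
```

```text
208 [ 0.50229394 -0.32928187] ((502.1558532714844, -329.4224853515625), (11.452640533447266, 9.664979934692383), 18.189868927001953)
key in tool 0.018164567678593348 -0.0003200998200379265
```

Request:
servo_tool(
  series="-1 0.018 -0.0003 0.03 0 0 0;-1 0.018 -0.0003 0.06 0 0 0;-1 0.018 -0.0003 0.075 0 0 0;-1 0.018 -0.0003 0.08 0 0 0;-1 0.018 -0.0003 0.08 0 0 0",
)

```text
time_s: 3.67
eef_pos: [0.5031, -0.3272, 0.0642]
eef_rot: [-0.001, 0.987, 0.16, -0.001]
wrist_force: [0.6, 0.0, 0.7]
opening: 1.0
grasp_force: 0.0
```

```bash
python3 -c "
from h import *
st(); go(.5022,-.3294,.0535,-71.8)"
```

```text
3.67 [ 0.5031 -0.3272  0.0642] yaw -71.6 tilt [-0.0014  0.0015] F [0.64 0.01 0.7 ] [ 0.    0.01 -0.01] op 1.0 g 0.0
go [-0.0016  0.0018  0.0107] [-0.11  0.05  0.2 ]
```

Request:
servo_tool(
  series="-1 -0.0016 0.0018 0.005 0 0 0.2;-1 -0.0016 0.0018 0.0105 0 0 0.2;-1 -0.0016 0.0018 0.0105 0 0 0.2;-1 -0.0016 0.0018 0.0105 0 0 0.2;-1 -0.0016 0.0018 0.0105 0 0 0.2",
)

```text
time_s: 4.08
eef_pos: [0.5024, -0.3316, 0.0549]
eef_rot: [0.0, 0.988, 0.157, 0.0]
wrist_force: [0.3, -0.0, 0.2]
opening: 0.997
grasp_force: 0.0
```

```bash
python3 -c "
from h import *
st(); go(.5022,-.3294,.0535,-71.8)"
```

```text
4.08 [ 0.5024 -0.3316  0.0549] yaw -71.94 tilt [ 0.0008 -0.0007] F [ 0.29 -0.04  0.24] [-0.03  0.    0.  ] op 0.997 g 0.0
go [ 0.0005 -0.0022  0.0014] [ 0.05 -0.03 -0.14]
```

Request:
servo_tool(
  series="-1 0 0 0 0 0 0;-1 0 0 0 0 0 0",
)

```text
time_s: 4.25
eef_pos: [0.5022, -0.3315, 0.0546]
eef_rot: [0.0, 0.988, 0.157, 0.0]
wrist_force: [0.2, -0.2, 0.6]
opening: 1.0
grasp_force: 0.0
```

Request:
servo_tool(
  series="-1 0 0 0 0 0 0;-1 0 0 0 0 0 0;-1 0 0 0 0 0 0",
)

```text
time_s: 4.5
eef_pos: [0.5021, -0.3313, 0.0543]
eef_rot: [0.0, 0.988, 0.157, 0.0]
wrist_force: [0.6, 0.4, 0.6]
opening: 0.999
grasp_force: 0.0
```

Request:
servo_tool(
  series="-1 0.0005 -0.0019 0.0005 0 0 0;-1 0.0005 -0.0019 0.0005 0 0 0;-1 0.0005 -0.0019 0.0005 0 0 0;-1 0.0005 -0.0019 0.0005 0 0 0",
)

```text
time_s: 4.83
eef_pos: [0.502, -0.3292, 0.0537]
eef_rot: [-0.0, 0.988, 0.157, -0.0]
wrist_force: [-0.4, 0.2, -0.8]
opening: 0.998
grasp_force: 0.0
```

Request:
servo_tool(
  series="1 0 0 0 0 0 0;1 0 0 0 0 0 0;1 0 0 0 0 0 0;1 0 0 0 0 0 0;1 0 0 0 0 0 0;1 0 0 0 0 0 0;1 0 0 0 0 0 0;1 0 0 0 0 0 0",
)

```text
time_s: 5.5
eef_pos: [0.5021, -0.3294, 0.0539]
eef_rot: [0.0, 0.988, 0.157, 0.0]
wrist_force: [-0.3, -0.0, 2.0]
opening: 0.097
grasp_force: 59.8
```

```bash
python3 -c "
from h import *
st(); img,d,o,W=wrist(); cv2.imwrite('pics/w3.png',img[...,::-1])"
```

```text
5.5 [ 0.5021 -0.3294  0.0539] yaw -71.93 tilt [ 0.0002 -0.0002] F [-0.25 -0.04  1.95] [ 0.03  0.01 -0.01] op 0.097 g 59.8
```

Request:
servo_tool(
  series="1 0 0 -0.005 0 0 0;1 0 0 -0.015 0 0 0;1 0 0 -0.03 0 0 0;1 0 0 -0.06 0 0 0;1 0 0 -0.095 0 0 0;1 0 0 -0.13 0 0 0;1 0 0 -0.13 0 0 0;1 0 0 -0.13 0 0 0",
)

```text
time_s: 6.22
eef_pos: [0.5034, -0.3305, 0.1877]
eef_rot: [0.003, 0.988, 0.157, 0.002]
wrist_force: [-0.6, -0.4, -1.1]
opening: 0.098
grasp_force: 59.7
```

```bash
python3 -c "
from h import *
st(); go(.5583,.0452,.183,-79.1)"
```

```text
6.22 [ 0.5034 -0.3305  0.1877] yaw -71.93 tilt [ 0.0046 -0.0044] F [-0.61 -0.38 -1.09] [ 0.03 -0.   -0.02] op 0.098 g 59.7
go [ 0.1688 -0.3401  0.0033] [ 0.31 -0.19  7.17]
```

Request:
servo_tool(
  series="1 0.0185 -0.037 0 0 0 1;1 0.037 -0.074 0 0 0 2;1 0.055 -0.111 0 0 0 3;1 0.074 -0.148 0 0 0 4;1 0.092 -0.185 0 0 0 5;1 0.111 -0.222 0 0 0 6;1 0.129 -0.26 0 0 0 7;1 0.148 -0.297 0 0 0 7;1 0.1692 -0.3401 0 0 0 7;1 0.1692 -0.3401 0 0 0 7;1 0.1692 -0.3401 0 0 0 7;1 0.1692 -0.3401 0 0 0 7",
)

```text
time_s: 7.22
eef_pos: [0.5565, 0.0466, 0.1827]
eef_rot: [0.0, 0.995, 0.097, -0.001]
wrist_force: [-0.8, -0.3, -0.6]
opening: 0.097
grasp_force: 59.7
```

Request:
servo_tool(
  series="1 0 0 0 0 0 0;1 0 0 0 0 0 0;1 0 0 0 0 0 0;1 0 0 0 0 0 0",
)

```text
time_s: 7.55
eef_pos: [0.5574, 0.0452, 0.1837]
eef_rot: [0.0, 0.995, 0.095, -0.0]
wrist_force: [0.0, 0.3, -0.5]
opening: 0.102
grasp_force: 59.7
```

```bash
python3 - <<'E'
from h import *
st(); go(.5583,.0452,.183,-79.1)
img,d,o,W=wrist(); np.savez("w4.npz",img=img,d=d,o=o,W=W); cv2.imwrite('pics/w4.png',np.hstack([img[130:384,130:384,::-1],cv2.imread('pics/w3.png')[130:384,130:384]]))
E
```

```text
7.55 [0.5574 0.0452 0.1837] yaw -79.05 tilt [-0.0002 -0.0001] F [ 0.02  0.25 -0.49] [ 0.01 -0.01  0.01] op 0.102 g 59.7
go [0.0009 0.0002 0.0007] [0.   0.01 0.05]
```

View pics/w4.png

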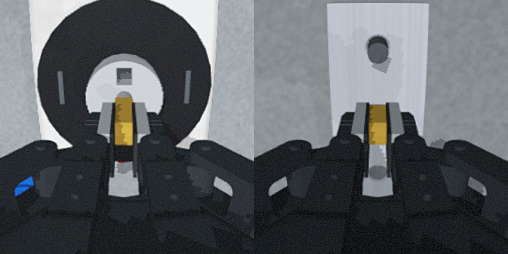

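The key is held upright between the pads at about (123,120) in the left crop, with the slot at (124,75) just ahead of it. I'll re-measure the slot from this view.

```bash
python3 - <<'E'
from h import *
z=np.load("w4.npz"); img,d,o,W=z["img"],z["d"],z["o"],z["W"]
g=cv2.cvtColor(img,cv2.COLOR_RGB2GRAY); P=plane(d,o,.086); hsv=cv2.cvtColor(img,cv2.COLOR_RGB2HSV)
s=np.zeros(g.shape,bool); s[194:216,243:266]=(g[194:216,243:266]<150)&(hsv[194:216,243:266,1]<90)
v,u=np.nonzero(s);print(u.min(),u.max(),v.min(),v.max(),s.sum()); r=cv2.minAreaRect(P[s]*1000); print(P[s].mean(0),r)
# key side edges: brass columns vs depth
k=(hsv[...,1]>110)&(hsv[...,0]>10)&(hsv[...,0]<35); k[:,:235]=0;k[:,275:]=0;k[:222]=0;k[285:]=0
v,u=np.nonzero(k); print(k.sum(),u.min(),u.max(),v.min(),v.max())
p,R=pose(); T=R.inv().apply(W[k]-p); print("key pts in tool: mean",T.mean(0),"x pct",np.percentile(T[:,0],[2,50,98]),"y",np.percentile(T[:,1],[2,50,98]),"z",np.percentile(T[:,2],[1,99]))
E
```

```text
247 261 198 214 249
[0.5579326  0.04509299] ((557.8175048828125, 44.950767517089844), (12.776178359985352, 10.706615447998047), 10.896456718444824)
868 244 263 227 275
key pts in tool: mean [ 0.00296655 -0.00017996  0.01474833] x pct [-0.00576065  0.00553821  0.00998662] y [-0.00424589 -0.00027257  0.00402662] z [-0.00388768  0.04067951]
```

Request:
servo_tool(
  series="1 0.0006 0 0.02 0 0 0;1 0.0006 0 0.035 0 0 0;1 0.0006 0 0.045 0 0 0;1 0.0006 0 0.045 0 0 0;1 0.0006 0 0.045 0 0 0;1 0.0006 0 0.045 0 0 0",
)

```text
time_s: 8.1
eef_pos: [0.5586, 0.0464, 0.1395]
eef_rot: [0.0, 0.995, 0.096, 0.001]
wrist_force: [-0.8, 0.9, -0.1]
opening: 0.096
grasp_force: 59.7
```

```bash
python3 -c "
from h import *
st(); go(.558,.0451,.1289,-79.1)"
```

```text
8.1 [0.5586 0.0464 0.1395] yaw -78.94 tilt [ 0.0011 -0.0001] F [-0.77  0.87 -0.11] [0.04 0.02 0.03] op 0.096 g 59.7
go [-0.0008  0.0012  0.0106] [ 0.02 -0.06  0.16]
```

Request:
servo_tool(
  series="1 0 0 0 0 0 0;1 0 0 0 0 0 0;1 0 0 0 0 0 0;1 0 0 0 0 0 0",
)

```text
time_s: 8.43
eef_pos: [0.5582, 0.0466, 0.1392]
eef_rot: [0.0, 0.995, 0.096, 0.0]
wrist_force: [0.6, -0.1, -0.4]
opening: 0.097
grasp_force: 59.7
```

```bash
python3 -c "
from h import *
st(); go(.558,.0451,.1289,-79.1)"
```

```text
8.43 [0.5582 0.0466 0.1392] yaw -78.93 tilt [ 0.0009 -0.0001] F [ 0.65 -0.06 -0.38] [-0.02 -0.02 -0.02] op 0.097 g 59.7
go [-0.0005  0.0014  0.0103] [ 0.02 -0.05  0.17]
```

Request:
servo_tool(
  series="1 -0.0003 0.0014 0.004 0 0 0;1 -0.0003 0.0014 0.006 0 0 0;1 -0.0003 0.0014 0.006 0 0 0;1 -0.0003 0.0014 0.006 0 0 0;1 -0.0003 0.0014 0.006 0 0 0",
)

```text
time_s: 8.85
eef_pos: [0.5579, 0.0452, 0.1326]
eef_rot: [-0.0, 0.995, 0.096, -0.0]
wrist_force: [0.2, 0.7, 0.1]
opening: 0.092
grasp_force: 59.7
```

```bash
python3 -c "
from h import *
st(); go(.558,.0451,.1289,-79.1)"
```

```text
8.85 [0.5579 0.0452 0.1326] yaw -78.93 tilt [-0.0002  0.    ] F [0.15 0.7  0.09] [-0.07 -0.05 -0.03] op 0.092 g 59.7
go [0.0001 0.0001 0.0037] [-0.    0.01  0.17]
```

Now over the slot. Lowering slowly: 5 mm, then check the force.

Request:
servo_tool(
  series="1 0 0 0.001 0 0 0;1 0 0 0.002 0 0 0;1 0 0 0.003 0 0 0;1 0 0 0.004 0 0 0;1 0 0 0.0045 0 0 0;1 0 0 0.0045 0 0 0",
)

```text
time_s: 9.35
eef_pos: [0.5579, 0.0452, 0.1281]
eef_rot: [-0.0, 0.995, 0.096, -0.0]
wrist_force: [-0.1, 0.0, -0.6]
opening: 0.098
grasp_force: 59.7
```

Request:
servo_tool(
  series="1 0 0 0.0005 0 0 0;1 0 0 0.001 0 0 0;1 0 0 0.0015 0 0 0;1 0 0 0.0015 0 0 0",
)

```text
time_s: 9.68
eef_pos: [0.5579, 0.0452, 0.1267]
eef_rot: [0.0, 0.995, 0.096, -0.0]
wrist_force: [-0.6, -0.2, -0.5]
opening: 0.095
grasp_force: 59.7
```

```bash
python3 -c "
from h import *
st(); go(.558,.0451,.1159,-79.1)"
```

```text
9.68 [0.5579 0.0452 0.1267] yaw -78.93 tilt [-0.0001 -0.    ] F [-0.55 -0.2  -0.53] [-0.06  0.03 -0.03] op 0.095 g 59.7
go [0.0001 0.0001 0.0108] [-0.    0.01  0.17]
```

Request:
servo_tool(
  series="1 0 0 0.001 0 0 0;1 0 0 0.002 0 0 0;1 0 0 0.003 0 0 0;1 0 0 0.004 0 0 0;1 0 0 0.005 0 0 0;1 0 0 0.005 0 0 0",
)

```text
time_s: 10.18
eef_pos: [0.5578, 0.0452, 0.1214]
eef_rot: [-0.0, 0.995, 0.096, -0.0]
wrist_force: [-0.3, -0.5, 0.2]
opening: 0.096
grasp_force: 59.7
```

Request:
servo_tool(
  series="1 0 0 0.001 0 0 0;1 0 0 0.002 0 0 0;1 0 0 0.003 0 0 0;1 0 0 0.004 0 0 0;1 0 0 0.005 0 0 0;1 0 0 0.005 0 0 0",
)

```text
time_s: 10.68
eef_pos: [0.5578, 0.0452, 0.1164]
eef_rot: [-0.0, 0.995, 0.096, -0.0]
wrist_force: [-0.1, 0.3, 0.1]
opening: 0.095
grasp_force: 59.7
```

Request:
servo_tool(
  series="1 0 0 0.0005 0 0 0;1 0 0 0.001 0 0 0;1 0 0 0.0015 0 0 0;1 0 0 0.0015 0 0 0",
)

```text
time_s: 11.02
eef_pos: [0.5579, 0.0452, 0.1152]
eef_rot: [-0.0, 0.995, 0.096, -0.0]
wrist_force: [-0.2, 0.3, -0.1]
opening: 0.096
grasp_force: 59.7
```

Request:
servo_tool(
  series="1 0 0 0.0005 0 0 0;1 0 0 0.0008 0 0 0;1 0 0 0.0008 0 0 0",
)

```text
time_s: 11.27
eef_pos: [0.5579, 0.0452, 0.1144]
eef_rot: [0.0, 0.995, 0.096, -0.0]
wrist_force: [0.5, 0.1, 0.5]
opening: 0.099
grasp_force: 59.7
```

Request:
servo_tool(
  series="1 0 0 0.0004 0 0 0;1 0 0 0.0004 0 0 0",
)

```text
time_s: 11.43
eef_pos: [0.5579, 0.0452, 0.114]
eef_rot: [-0.0, 0.995, 0.096, -0.0]
wrist_force: [-0.4, -0.1, -0.2]
opening: 0.096
grasp_force: 59.7
```

Request:
servo_tool(
  series="1 0 0 0.0003 0 0 0;1 0 0 0.0003 0 0 0",
)

```text
time_s: 11.6
eef_pos: [0.558, 0.0452, 0.1139]
eef_rot: [0.0, 0.995, 0.096, 0.0]
wrist_force: [-1.8, 0.7, 2.3]
opening: 0.096
grasp_force: 59.9
```

Request:
servo_tool(
  series="1 0 0 0.0003 0 0 0;1 0 0 0.0003 0 0 0",
)

```text
time_s: 11.77
eef_pos: [0.5581, 0.0452, 0.1139]
eef_rot: [0.0, 0.995, 0.096, 0.0]
wrist_force: [-2.7, 0.1, 4.1]
opening: 0.098
grasp_force: 60.3
```

Request:
servo_tool(
  series="-0.4 0 0 0 0 0 0;-0.4 0 0 0 0 0 0;-0.4 0 0 0 0 0 0;-0.4 0 0 0 0 0 0;-0.4 0 0 -0.01 0 0 0;-0.4 0 0 -0.03 0 0 0;-0.4 0 0 -0.06 0 0 0;-1 0 0 -0.09 0 0 0;-1 0 0 -0.09 0 0 0;-1 0 0 -0.09 0 0 0",
)

```text
time_s: 12.6
eef_pos: [0.5595, 0.045, 0.2064]
eef_rot: [0.001, 0.995, 0.096, 0.003]
wrist_force: [-0.0, 0.5, -0.1]
opening: 1.003
grasp_force: 0.0
```

```bash
python3 - <<'E'
from h import *
st(); img,d,o,W=wrist(); np.savez("w5.npz",img=img,d=d,o=o,W=W); hsv=cv2.cvtColor(img,cv2.COLOR_RGB2HSV)
k=(hsv[...,1]>110)&(hsv[...,0]>10)&(hsv[...,0]<35)&(np.hypot(W[...,0]-.558,W[...,1]-.045)<.03); P=plane(d,o,.106)
v,u=np.nonzero(k); print(k.sum(),u.min(),u.max(),v.min(),v.max(),"z",np.percentile(W[k][:,2],[2,50,90,98]))
t=k&(W[...,2]>.104); print(t.sum(),cv2.minAreaRect(P[t]*1000))
g=cv2.cvtColor(img,cv2.COLOR_RGB2GRAY); hm=(W[...,2]>.083)&(W[...,2]<.089)&(np.hypot(W[...,0]-.54,W[...,1]-.04)<.04)
print("shoulder",cv2.minEnclosingCircle(plane(d,o,.086)[hm]))
go(.47,.2607,.22,73.4)
E
```

```text
12.6 [0.5595 0.045  0.2064] yaw -78.93 tilt [ 0.0054 -0.0007] F [-0.01  0.46 -0.15] [-0.02 -0.01  0.02] op 1.003 g 0.0
269 185 259 194 333 z [0.08732064 0.10621441 0.10730149 0.1076879 ]
198 ((491.94287109375, 61.27565383911133), (12.768423080444336, 152.44265747070312), 76.50303649902344)
shoulder ((0.5405772924423218, 0.04196358844637871), 0.030912643298506737)
go [-0.0452 -0.2285 -0.0158] [ 1.4000e-01  1.0000e-02 -1.5233e+02]
```

```bash
python3 -c "
from h import *
go(.453,.2657,.165,-106.6)"
```

```text
go [-0.061  -0.2367  0.0392] [ 1.000e-02 -1.100e-01  2.767e+01]
```

Request:
servo_tool(
  series="-1 -0.01 -0.037 0 0 0 7;-1 -0.02 -0.074 0 0 0 14;-1 -0.03 -0.111 0 0 0 21;-1 -0.04 -0.148 0 0 0 27.7;-1 -0.05 -0.185 0.01 0 0 27.7;-1 -0.06 -0.222 0.02 0 0 27.7;-1 -0.061 -0.2367 0.038 0 0 27.7;-1 -0.061 -0.2367 0.038 0 0 27.7;-1 -0.061 -0.2367 0.038 0 0 27.7;-1 -0.061 -0.2367 0.038 0 0 27.7;-1 -0.061 -0.2367 0.038 0 0 27.7;-1 -0.061 -0.2367 0.038 0 0 27.7",
)

```text
time_s: 13.65
eef_pos: [0.4537, 0.2648, 0.1661]
eef_rot: [-0.0, 0.989, -0.146, 0.001]
wrist_force: [0.5, -1.2, 0.0]
opening: 1.004
grasp_force: 0.0
```

```bash
python3 - <<'E'
from h import *
st(); img,d,o,W=wrist(); np.savez("w6.npz",img=img,d=d,o=o,W=W); cv2.imwrite('pics/w6.png',img[...,::-1])
near=np.hypot(W[...,0]-.47,W[...,1]-.2607)<.056
g=cv2.cvtColor(img,cv2.COLOR_RGB2GRAY)
b=near&(W[...,2]>.063)&(W[...,2]<.07); r=cv2.minAreaRect(plane(d,o,.066)[b]*1000); print("boss",b.sum(),plane(d,o,.066)[b].mean(0),r)
a=near&(W[...,2]>.022)&(W[...,2]<.041); print("body",cv2.minEnclosingCircle(W[a][:,:2].astype(np.float32)))
hsv=cv2.cvtColor(img,cv2.COLOR_RGB2HSV); red=near&(hsv[...,1]>170)&((hsv[...,0]<6)|(hsv[...,0]>174))&(hsv[...,2]>150); print("red",red.sum(),plane(d,o,.037)[red].mean(0))
E
```

```text
13.65 [0.4537 0.2648 0.1661] yaw -106.74 tilt [0.0011 0.0001] F [ 0.54 -1.17  0.05] [ 0.01 -0.02 -0.  ] op 1.004 g 0.0
boss 2243 [0.4714712  0.26172727] ((471.01239013671875, 261.889892578125), (29.81876564025879, 43.51750183105469), 73.24323272705078)
body ((0.4706031382083893, 0.2621455192565918), 0.05066690966486931)
red 147 [0.50683373 0.25440618]
```

View pics/w6.png

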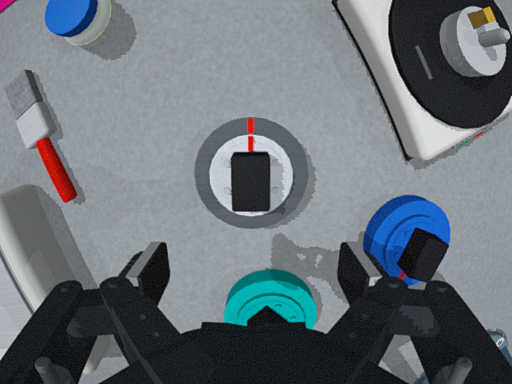

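The wheel is centred at about (250,180) with its red line pointing up the picture. The brass key shows standing in the slot at (482,17). Going down onto the boss.

```bash
python3 -c "
from h import *
go(.4708,.2619,.065,-106.76)"
```

```text
go [ 0.0171 -0.0021  0.1012] [-0.03 -0.06  0.02]
```

Request:
servo_tool(
  series="-1 0.0171 -0.0021 0.02 0 0 0;-1 0.0171 -0.0021 0.05 0 0 0;-1 0.0171 -0.0021 0.075 0 0 0;-1 0.0171 -0.0021 0.09 0 0 0;-1 0.0171 -0.0021 0.09 0 0 0;-1 0.0171 -0.0021 0.09 0 0 0;-1 0.0171 -0.0021 0.09 0 0 0",
)

```text
time_s: 14.28
eef_pos: [0.4708, 0.2628, 0.0768]
eef_rot: [-0.0, 0.989, -0.145, 0.001]
wrist_force: [-0.3, 0.2, -0.0]
opening: 1.001
grasp_force: 0.0
```

```bash
python3 -c "
from h import *
st();go(.4708,.2619,.065,-106.76)"
```

```text
14.28 [0.4708 0.2628 0.0768] yaw -106.67 tilt [0.002  0.0006] F [-0.31  0.2  -0.03] [ 0.02 -0.01  0.04] op 1.001 g 0.0
go [0.0002 0.0009 0.0118] [-0.06 -0.1   0.09]
```

Request:
servo_tool(
  series="-1 0.0002 0.0009 0.006 0 0 -0.1;-1 0.0002 0.0009 0.0115 0 0 -0.1;-1 0.0002 0.0009 0.0115 0 0 -0.1;-1 0.0002 0.0009 0.0115 0 0 -0.1;1 0.0002 0.0009 0.0115 0 0 -0.1;1 0.0002 0.0009 0.0115 0 0 -0.1;1 0.0002 0.0009 0.0115 0 0 -0.1;1 0.0002 0.0009 0.0115 0 0 -0.1;1 0.0002 0.0009 0.0115 0 0 -0.1;1 0.0002 0.0009 0.0115 0 0 -0.1;1 0.0002 0.0009 0.0115 0 0 -0.1;1 0.0002 0.0009 0.0115 0 0 -0.1",
)

```text
time_s: 15.28
eef_pos: [0.4698, 0.2622, 0.0643]
eef_rot: [-0.0, 0.99, -0.144, 0.0]
wrist_force: [-0.7, 1.5, 3.3]
opening: 0.337
grasp_force: 59.8
```

```bash
python3 -c "
from h import *
st()"
```

```text
15.28 [0.4698 0.2622 0.0643] yaw -106.53 tilt [0.0005 0.0004] F [-0.74  1.47  3.26] [ 0.06  0.17 -0.05] op 0.337 g 59.8
```

Request:
servo_tool(
  series="1 0 0 -0.005 0 0 0;1 0 0 -0.015 0 0 0;1 0 0 -0.035 0 0 0;1 0 0 -0.065 0 0 0;1 0 0 -0.1 0 0 0;1 0 0 -0.13 0 0 0;1 0 0 -0.15 0 0 0;1 0 0 -0.15 0 0 0;1 0 0 -0.15 0 0 0;1 0 0 -0.15 0 0 0",
)

```text
time_s: 16.12
eef_pos: [0.4682, 0.2615, 0.212]
eef_rot: [0.001, 0.99, -0.144, -0.002]
wrist_force: [-0.3, 0.2, -5.8]
opening: 0.34
grasp_force: 60.4
```

```bash
python3 -c "
from h import *
st(); go(.5394,.0421,.214,-101)"
```

```text
16.12 [0.4682 0.2615 0.212 ] yaw -106.54 tilt [-0.0033 -0.0011] F [-0.26  0.16 -5.79] [-0.   -0.03  0.01] op 0.34 g 60.4
go [ 0.1307  0.19   -0.002 ] [ 0.1   0.17 -5.54]
```

Request:
servo_tool(
  series="1 0.013 0.019 0 0 0 -1;1 0.033 0.048 0 0 0 -2;1 0.052 0.076 0 0 0 -3;1 0.072 0.105 0 0 0 -4;1 0.091 0.133 0 0 0 -5;1 0.111 0.162 0 0 0 -5.5;1 0.124 0.18 0 0 0 -5.5;1 0.1305 0.19 0 0 0 -5.5;1 0.1305 0.19 0 0 0 -5.5;1 0.1305 0.19 0 0 0 -5.5;1 0.1305 0.19 0 0 0 -5.5;1 0.1305 0.19 0 0 0 -5.5",
)

```text
time_s: 17.12
eef_pos: [0.5398, 0.044, 0.2132]
eef_rot: [-0.0, 0.995, -0.095, -0.001]
wrist_force: [0.3, -0.2, -5.8]
opening: 0.339
grasp_force: 61.0
```

```bash
python3 - <<'E'
from h import *
st(); go(.5394,.0421,.19,-101)
img,d,o,W=wrist(); cv2.imwrite('pics/w7.png',img[...,::-1]); p,R=pose()
hsv=cv2.cvtColor(img,cv2.COLOR_RGB2HSV); T=R.inv().apply((W-p).reshape(-1,3)).reshape(W.shape)
a=(np.abs(T[...,2]-.0285)<.006)&(np.hypot(T[...,0],T[...,1])<.07); v,u=np.nonzero(a); print("disc top",a.sum(), T[a].min(0),T[a].max(0))
r=(np.abs(T[...,2]-.039)<.02)&(T[...,0]>.02)&(np.abs(T[...,1])<.06); e=T[r]
print("front reach x",np.percentile(e[:,0],99.5), "y",e[:,1].min(),e[:,1].max())
red=(hsv[...,1]>170)&((hsv[...,0]<6)|(hsv[...,0]>174))&(hsv[...,2]>150)&r; print("red y in tool",red.sum(),T[red].mean(0))
E
```

```text
17.12 [0.5398 0.044  0.2132] yaw -100.95 tilt [-0.0016  0.0006] F [ 0.28 -0.18 -5.82] [0.04 0.02 0.03] op 0.339 g 61.0
go [0.     0.002  0.0232] [-0.02  0.1   0.05]
disc top 9970 [-0.04889885 -0.05042881  0.02259168] [0.05088947 0.04933444 0.03449996]
front reach x 0.05033563468518779 y -0.04637887749325267 0.04570403733126186
red y in tool 419 [ 0.03693141 -0.00049492  0.03022189]
```

Request:
servo_tool(
  series="1 0 0.0019 0.01 0 0 0;1 0 0.0019 0.02 0 0 0;1 0 0.0019 0.028 0 0 0;1 0 0.0019 0.028 0 0 0;1 0 0.0019 0.028 0 0 0;1 0 0.0019 0.028 0 0 0",
)

```text
time_s: 17.67
eef_pos: [0.5403, 0.0409, 0.1858]
eef_rot: [-0.0, 0.995, -0.096, -0.0]
wrist_force: [-1.0, 0.6, -5.0]
opening: 0.34
grasp_force: 60.9
```

```bash
python3 -c "
from h import *
st(); go(.5395,.0421,.1713,-101)"
```

```text
17.67 [0.5403 0.0409 0.1858] yaw -101.03 tilt [-0.0002  0.    ] F [-0.99  0.57 -4.98] [ 0.08  0.   -0.02] op 0.34 g 60.9
go [-0.001  -0.0011  0.0145] [ 0.    0.01 -0.03]
```

Request:
servo_tool(
  series="1 -0.001 -0.0011 0.001 0 0 0;1 -0.001 -0.0011 0.001 0 0 0;1 -0.001 -0.0011 0.001 0 0 0;1 -0.001 -0.0011 0.001 0 0 0",
)

```text
time_s: 18.0
eef_pos: [0.5396, 0.0421, 0.1853]
eef_rot: [0.0, 0.995, -0.096, 0.0]
wrist_force: [0.3, 0.2, -6.3]
opening: 0.341
grasp_force: 60.9
```

```bash
python3 -c "
from h import *
st(); go(.5395,.0421,.1713,-101)"
```

```text
18.0 [0.5396 0.0421 0.1853] yaw -101.03 tilt [ 0.0006 -0.0001] F [ 0.26  0.25 -6.34] [ 0.01 -0.    0.  ] op 0.341 g 60.9
go [-0.0001 -0.      0.014 ] [-0.   -0.03 -0.03]
```

Request:
servo_tool(
  series="1 0 0 0.001 0 0 0;1 0 0 0.002 0 0 0;1 0 0 0.003 0 0 0;1 0 0 0.004 0 0 0;1 0 0 0.005 0 0 0;1 0 0 0.005 0 0 0",
)

```text
time_s: 18.5
eef_pos: [0.5393, 0.0421, 0.1796]
eef_rot: [-0.0, 0.995, -0.096, -0.0]
wrist_force: [0.1, -0.1, -5.5]
opening: 0.339
grasp_force: 60.9
```

Request:
servo_tool(
  series="1 0 0 0.0005 0 0 0;1 0 0 0.001 0 0 0;1 0 0 0.0015 0 0 0;1 0 0 0.002 0 0 0;1 0 0 0.0025 0 0 0;1 0 0 0.0025 0 0 0",
)

```text
time_s: 19.0
eef_pos: [0.5394, 0.0421, 0.1773]
eef_rot: [0.0, 0.995, -0.096, -0.0]
wrist_force: [-0.3, 0.2, -5.9]
opening: 0.343
grasp_force: 60.9
```

Request:
servo_tool(
  series="1 0 0 0.001 0 0 0;1 0 0 0.002 0 0 0;1 0 0 0.003 0 0 0;1 0 0 0.004 0 0 0;1 0 0 0.005 0 0 0;1 0 0 0.0055 0 0 0;1 0 0 0.0055 0 0 0",
)

```text
time_s: 19.58
eef_pos: [0.5393, 0.0421, 0.1717]
eef_rot: [0.0, 0.995, -0.096, -0.0]
wrist_force: [-0.8, -0.4, -5.7]
opening: 0.342
grasp_force: 60.9
```

Request:
servo_tool(
  series="1 0 0 0.0004 0 0 0;1 0 0 0.0008 0 0 0;1 0 0 0.0008 0 0 0;1 0 0 0.0008 0 0 0",
)

```text
time_s: 19.92
eef_pos: [0.5395, 0.0421, 0.1712]
eef_rot: [-0.0, 0.995, -0.096, 0.0]
wrist_force: [-0.1, -0.5, -5.5]
opening: 0.334
grasp_force: 60.9
```

Request:
servo_tool(
  series="1 0 0 0.0004 0 0 0;1 0 0 0.0008 0 0 0;1 0 0 0.0008 0 0 0;1 0 0 0.0008 0 0 0",
)

```text
time_s: 20.25
eef_pos: [0.5395, 0.0421, 0.1703]
eef_rot: [0.0, 0.995, -0.096, -0.0]
wrist_force: [-0.6, 0.3, -5.6]
opening: 0.337
grasp_force: 60.9
```

Request:
servo_tool(
  series="1 0 0 0.0003 0 0 0;1 0 0 0.0003 0 0 0",
)

```text
time_s: 20.42
eef_pos: [0.5394, 0.0421, 0.17]
eef_rot: [0.0, 0.995, -0.096, -0.0]
wrist_force: [0.4, 0.0, -4.8]
opening: 0.341
grasp_force: 60.9
```

Request:
servo_tool(
  series="1 0 0 0.0003 0 0 0;1 0 0 0.0003 0 0 0",
)

```text
time_s: 20.58
eef_pos: [0.5395, 0.0421, 0.1697]
eef_rot: [-0.0, 0.995, -0.096, -0.0]
wrist_force: [0.2, -0.1, -4.9]
opening: 0.339
grasp_force: 60.9
```

Request:
servo_tool(
  series="1 0 0 0.0003 0 0 0;1 0 0 0.0003 0 0 0",
)

```text
time_s: 20.75
eef_pos: [0.5394, 0.0421, 0.1694]
eef_rot: [-0.0, 0.995, -0.096, -0.0]
wrist_force: [-0.6, 1.1, -6.3]
opening: 0.344
grasp_force: 60.9
```

```bash
python3 -c "
from h import *
st()"
```

```text
20.75 [0.5394 0.0421 0.1694] yaw -101.03 tilt [-0.0001  0.    ] F [-0.6   1.08 -6.33] [-0.03 -0.04  0.01] op 0.344 g 60.9
```

Request:
servo_tool(
  series="1 0 0 0.0003 0 0 0;1 0 0 0.0005 0 0 0;1 0 0 0.0005 0 0 0",
)

```text
time_s: 21.0
eef_pos: [0.5394, 0.0421, 0.1689]
eef_rot: [-0.0, 0.995, -0.096, -0.0]
wrist_force: [-0.6, 0.0, -5.3]
opening: 0.343
grasp_force: 60.9
```

Request:
servo_tool(
  series="1 0 0 0.0003 0 0 0;1 0 0 0.0005 0 0 0;1 0 0 0.0005 0 0 0",
)

```text
time_s: 21.25
eef_pos: [0.5394, 0.0421, 0.1684]
eef_rot: [0.0, 0.995, -0.096, -0.0]
wrist_force: [0.1, -0.6, -5.1]
opening: 0.338
grasp_force: 60.9
```

Request:
servo_tool(
  series="1 0 0 0.0003 0 0 0;1 0 0 0.0005 0 0 0;1 0 0 0.0005 0 0 0",
)

```text
time_s: 21.5
eef_pos: [0.5395, 0.0421, 0.1679]
eef_rot: [0.0, 0.995, -0.096, -0.0]
wrist_force: [0.6, 0.9, -5.3]
opening: 0.341
grasp_force: 60.9
```

Request:
servo_tool(
  series="1 0 0 0.0003 0 0 0;1 0 0 0.0006 0 0 0;1 0 0 0.0009 0 0 0;1 0 0 0.001 0 0 0",
)

```text
time_s: 21.83
eef_pos: [0.5394, 0.0421, 0.1669]
eef_rot: [-0.0, 0.995, -0.096, -0.0]
wrist_force: [0.4, -0.7, -5.5]
opening: 0.34
grasp_force: 60.9
```

Request:
servo_tool(
  series="1 0 0 0.0003 0 0 0;1 0 0 0.0006 0 0 0;1 0 0 0.0009 0 0 0;1 0 0 0.001 0 0 0",
)

```text
time_s: 22.17
eef_pos: [0.5394, 0.0421, 0.1659]
eef_rot: [0.0, 0.995, -0.096, -0.0]
wrist_force: [-0.1, -0.1, -4.7]
opening: 0.337
grasp_force: 60.9
```

```bash
python3 - <<'E'
from h import *
st()
c=ctrl.camera("scene"); i=c["img"][140:260,190:330,::-1]; img,d,o,W=wrist()
cv2.imwrite("pics/s8.png",np.hstack([cv2.resize(i,(448,384),interpolation=cv2.INTER_CUBIC),img[0:384,80:432,::-1]]))
E
```

```text
22.17 [0.5394 0.0421 0.1659] yaw -101.03 tilt [-0.0002 -0.    ] F [-0.15 -0.07 -4.71] [ 0.02 -0.06  0.02] op 0.337 g 60.9
```

View pics/s8.png

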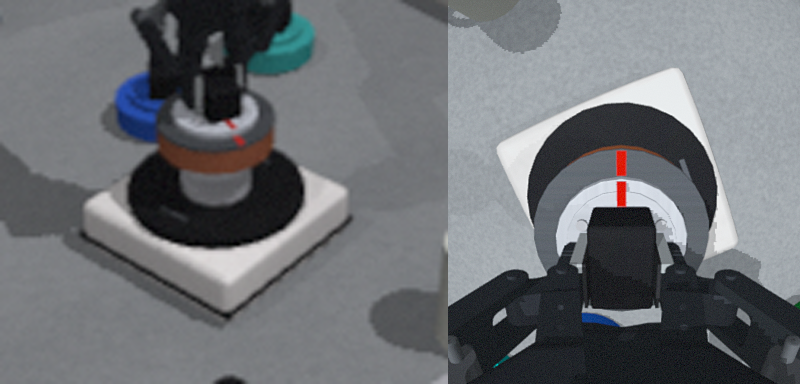

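The wheel hangs level over the spindle, with its underside already below the key's top and no contact force. The start angle happens to line up with the keyway, so I'll keep lowering gently.

Request:
servo_tool(
  series="1 0 0 0.0008 0 0 0;1 0 0 0.0016 0 0 0;1 0 0 0.0024 0 0 0;1 0 0 0.0032 0 0 0;1 0 0 0.004 0 0 0;1 0 0 0.004 0 0 0",
)

```text
time_s: 22.77
eef_pos: [0.5393, 0.0421, 0.1617]
eef_rot: [0.0, 0.995, -0.096, -0.0]
wrist_force: [0.7, -0.5, -5.9]
opening: 0.342
grasp_force: 60.9
```

Request:
servo_tool(
  series="1 0 0 0.0008 0 0 0;1 0 0 0.0016 0 0 0;1 0 0 0.0024 0 0 0;1 0 0 0.0032 0 0 0;1 0 0 0.004 0 0 0;1 0 0 0.004 0 0 0",
)

```text
time_s: 23.27
eef_pos: [0.5393, 0.0421, 0.1577]
eef_rot: [-0.0, 0.995, -0.096, -0.0]
wrist_force: [-0.0, -0.8, -5.7]
opening: 0.341
grasp_force: 60.9
```

Request:
servo_tool(
  series="1 0 0 0.0008 0 0 0;1 0 0 0.0016 0 0 0;1 0 0 0.0024 0 0 0;1 0 0 0.0032 0 0 0;1 0 0 0.004 0 0 0;1 0 0 0.004 0 0 0",
)

```text
time_s: 23.77
eef_pos: [0.5393, 0.0421, 0.1537]
eef_rot: [0.0, 0.995, -0.096, -0.0]
wrist_force: [0.3, -0.9, -5.5]
opening: 0.336
grasp_force: 60.9
```

```bash
python3 -c "
from h import *
st()"
```

```text
23.77 [0.5393 0.0421 0.1537] yaw -101.03 tilt [-0.0004  0.    ] F [ 0.35 -0.89 -5.54] [-0.04  0.05 -0.02] op 0.336 g 60.9
```

Request:
servo_tool(
  series="1 0 0 0.0005 0 0 0;1 0 0 0.001 0 0 0;1 0 0 0.0015 0 0 0;1 0 0 0.002 0 0 0;1 0 0 0.002 0 0 0",
)

```text
time_s: 24.18
eef_pos: [0.5394, 0.0421, 0.1518]
eef_rot: [-0.0, 0.995, -0.096, -0.0]
wrist_force: [-0.4, -0.4, -5.6]
opening: 0.343
grasp_force: 60.9
```

Request:
servo_tool(
  series="1 0 0 0.0003 0 0 0;1 0 0 0.0006 0 0 0;1 0 0 0.0006 0 0 0",
)

```text
time_s: 24.43
eef_pos: [0.5394, 0.0421, 0.1513]
eef_rot: [-0.0, 0.995, -0.096, -0.0]
wrist_force: [-0.5, -0.5, -6.1]
opening: 0.34
grasp_force: 60.9
```

Request:
servo_tool(
  series="1 0 0 0.0003 0 0 0;1 0 0 0.0004 0 0 0;1 0 0 0.0004 0 0 0",
)

```text
time_s: 24.68
eef_pos: [0.5395, 0.0421, 0.1509]
eef_rot: [0.0, 0.995, -0.096, -0.0]
wrist_force: [-0.5, -0.5, -5.2]
opening: 0.337
grasp_force: 60.9
```

Request:
servo_tool(
  series="1 0 0 0.0003 0 0 0;1 0 0 0.0003 0 0 0",
)

```text
time_s: 24.85
eef_pos: [0.5394, 0.0421, 0.1506]
eef_rot: [0.0, 0.995, -0.096, -0.0]
wrist_force: [0.2, -0.2, -5.7]
opening: 0.338
grasp_force: 60.9
```

Request:
servo_tool(
  series="1 0 0 0.0003 0 0 0;1 0 0 0.0003 0 0 0",
)

```text
time_s: 25.02
eef_pos: [0.5395, 0.0421, 0.1504]
eef_rot: [0.0, 0.995, -0.096, 0.0]
wrist_force: [0.9, 0.6, -5.4]
opening: 0.34
grasp_force: 61.2
```

Request:
servo_tool(
  series="1 0 0 0.0003 0 0 0;1 0 0 0.0003 0 0 0",
)

```text
time_s: 25.18
eef_pos: [0.5396, 0.0421, 0.1504]
eef_rot: [0.0, 0.995, -0.096, 0.0]
wrist_force: [-0.4, 0.5, -1.7]
opening: 0.342
grasp_force: 61.6
```

Request:
servo_tool(
  series="1 0 0 0.0003 0 0 0;1 0 0 0.0003 0 0 0",
)

```text
time_s: 25.35
eef_pos: [0.5396, 0.0421, 0.1503]
eef_rot: [0.0, 0.995, -0.096, 0.0]
wrist_force: [-3.1, -0.1, 1.4]
opening: 0.34
grasp_force: 62.0
```

Contact came at the expected home height, and the shoulder now carries the wheel's weight. Releasing and backing off.

Request:
servo_tool(
  series="-1 0 0 0 0 0 0;-1 0 0 0 0 0 0;-1 0 0 0 0 0 0;-1 0 0 0 0 0 0;-1 0 0 0 0 0 0;-1 0 0 -0.01 0 0 0;-1 0 0 -0.03 0 0 0;-1 0 0 -0.06 0 0 0;-1 0 0 -0.1 0 0 0;-1 0 0 -0.1 0 0 0;-1 0 0 -0.1 0 0 0;-1 0 0 -0.1 0 0 0",
)

```text
time_s: 26.35
eef_pos: [0.5395, 0.0421, 0.2503]
eef_rot: [0.0, 0.995, -0.096, 0.0]
wrist_force: [-0.1, 0.9, -1.2]
opening: 0.998
grasp_force: 0.0
```

```bash
python3 - <<'E'
from h import *
st(); img,d,o,W=wrist(); cv2.imwrite('pics/w9.png',img[...,::-1]); P=W.reshape(-1,3)
n=np.hypot(P[:,0]-.5405,P[:,1]-.042)
rim=P[(n<.056)&(P[:,2]>.106)&(P[:,2]<.1165)]; top=P[(n>.028)&(n<.034)&(P[:,2]>.117)&(P[:,2]<.13)]
boss=P[(n<.03)&(P[:,2]>.145)&(P[:,2]<.16)]
print("rim",cv2.minEnclosingCircle(rim[:,:2].astype(np.float32)),"top z (0.123)",np.median(top[:,2]),"boss z (0.152)",np.median(boss[:,2]),boss.mean(0))
A=np.c_[boss[:,:2]-boss[:,:2].mean(0),np.ones(len(boss))]; print("tilt",np.linalg.lstsq(A,boss[:,2],rcond=None)[0][:2])
E
```

```text
26.35 [0.5395 0.0421 0.2503] yaw -101.03 tilt [ 0.0009 -0.0002] F [-0.06  0.87 -1.18] [-0.07  0.01 -0.03] op 0.998 g 0.0
rim ((0.5406081676483154, 0.04252965748310089), 0.0508313812315464) top z (0.123) 0.1226945840152533 boss z (0.152) 0.1523332006939848 [0.5425473  0.04170165 0.15222237]
tilt [-0.01839633  0.00343265]
```

View pics/w9.png

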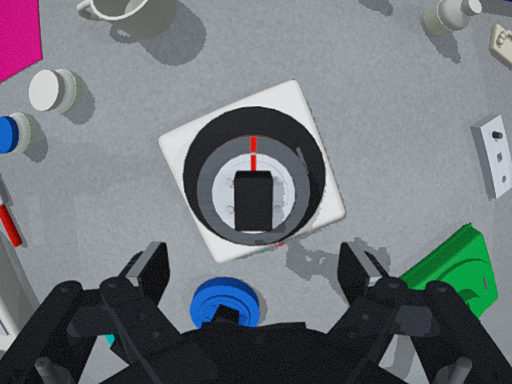

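The wheel at about (253,195) sits flat and centred on the spindle. Its boss top is at 152 mm and its top face at 123 mm, both as expected for home. The gripper is clear, so I'm handing in.

```bash
python3 -c "
from h import *
print(ctrl.hand_in())"
```

```text
the job is handed in; nothing more can be done
None
```

The job is handed in with no verdict returned: by measurement the key is fully down in its slot and the wheel is home, flat and released on the shoulder; the keyway happened to line up at the start angle, so no turning search was needed.

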